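# Lay out the good parts for a suspension bushing job

### The arm

A 6-joint arm with a two-finger parallel gripper is mounted at the origin on the work surface. World frame = base frame: x ahead of the robot, y to its left, z up, the work surface at z = 0. Lengths are in m, angles in degrees, forces in N, time in s.
With the tool pointing down it reaches from about 0.35 to 0.875 m from the base axis. Payload 4.2 kg.
Tool frame: the origin (TCP) lies midway between the tips of the shut fingers; the grasp point (between the pads) lies 19 mm behind it; z points along the fingers, y is the line along which they close (so a half turn about z gives the same grasp; the last joint's range is limited). The gripper opens to 87 mm and grips with 3 to 60 N. Pads are 19 mm wide; open, the fingers measure 117 mm over their backs; the gripper's body (75 mm by 190 mm) begins 51 mm behind the grasp point.
Start: joints at [-49.125, 22.042, 0.453, 0, -68.411, -14.817], TCP at [0.275, -0.561, 0.223] pointing down, gripper open.
Joint ranges: [-179.83, 179.83], [-69.29, 118.12], [-61.27, 80.66], [-181.25, 117.63], [-171.15, -9.14], [-177.46, 177.46]. Speed limits (degrees/s): [159.86, 159.86, 180, 180, 180, 180].

### API

Orientations are given as a 3x3 rotation matrix whose columns are the frame's x, y, z axes.
In Python, from station import sense, capture, finish_job, silhouettes, landmark_of gives the robot as it stands.
- The arm moves only by the tool step_arm, never from a script. Its arguments are lists of equal length, an entry for each row: "linear": the shift along the tool's x, y, z in mm, a list of three; "delta_rot": the turn, a rotation vector about the tool's x, y, z in rad, a list of three; "grip": the finger opening in mm, from 0 to 87. A call has 1 to 10 rows; each row shifts and turns the commanded pose from where the row before left it, along the tool's axes as they then stand; what a row does not reach is not made up. A row lasts 1/8 s, in which the tool goes at most 62.5 mm and 10.7 degrees, less where a joint would pass 70% of its speed; a pose out of reach is approached as far as the arm can. A call with a gripper value outside its range is refused whole. The fingers move at their own pace and stop on an object; the grip force is fixed at half the most. Time passes only in rows, so rows that do not move let the fingers close. It gives the time, the measured TCP pose, the force, the opening and the grip force at its end, in the units of the state.
- sense(): the state, without advancing time (a new reading comes with each control period).
- capture(name): name is "scene" or "top" or "wrist"; returns a dict with "img" (384x512x3 uint8, red, green, blue), "fx", "fy", "cx", "cy" (pixels), "world_to_cam" (4x4, takes a point from world to camera coordinates); the wrist camera has in their place "mount" (4x4, takes a point from camera to tool coordinates, whose origin is the TCP and whose axes are the flange's). Camera axes: x right, y up, looking along -z (the intrinsics and any distortion apply to the point x, -y, -z); pixel columns grow to the right and rows downward; lengths in m; the calibration is good to about 2 mm. A picture is of the moment at which its call begins: read the wrist's pose just before it. There is no depth.
- finish_job(): hands the job in; it is judged then, once.
Trained networks look in the newest picture that a camera, given by its name, has taken for a name from the list of things; names that differ only in an ending like _2 or _b are one class to them, and where a whole thing is asked for, a point or a joint stands for the part that bears it (a point fixed in the world has none). Each returns a list of dicts, best first, with "score" (0 to 1); they miss things now and then, are a little off and sometimes report something else, mostly with a low value. They report only what shows in the picture. A call takes as long as a camera call.
- silhouettes(camera, label): "mask" (384x512 bool, what is visible of it) and "point" ([column, row] in pixels, amid what is visible of it).
- landmark_of(camera, label): "point" ([column, row] in pixels: a listed point, or the origin of a listed thing).
The state is a dict: "time_s": time; "joints": joint angles; "joint_velocities": joint speeds; "effort": joint torques, N m; "tcp_pos": TCP position; "ee_rot": TCP orientation; "wrist_force": force on the tool from outside, world axes, zero at the start; "moment": the same for the moment, N m; "gripper_width": opening from 0.0 (shut) to 1.0 (fully open); "gripper_force": force on a finger pad.
Only numpy, scipy, OpenCV 4.12 (cv2) and the standard library are available. Lean on these libraries where they do the work, as an engineer would, in place of code of your own. Each camera call takes 0.05 s, during which the arm holds its last target. There are 200 camera calls.

### The job

Set out the good parts for the suspension arm in the grey four-bay tray, each standing upright on the middle of its coloured pad: the new black bushing on blue, the clean silver sleeve on yellow, the brass adaptor on green and the bolt (on its head) on red. Leave the rusty old bushing and the rusty old sleeve standing where they are, without knocking them.

Things in the scene. Friction and masses are not known exactly. Their poses are not given: they have to be found in the camera images.
- bushing: new rubber bushing: black cylinder, 44 mm diameter, 46 mm tall, with a bright steel inner sleeve (24 mm diameter) standing 4 mm above the middle of the top, 50 mm in all; about 0.16 kg. Stands upright on the bench; origin: centre of its underside, z up; turning about z does not matter.
- sleeve: clean silver-grey metal spacer sleeve: tube, 30 mm outer and 20 mm inner diameter, 50 mm tall; about 0.1 kg. Stands upright on the bench; origin: centre of its underside, z up; turning about z does not matter.
- adaptor: brass (gold-coloured) stepped adaptor: foot 36 mm diameter up to 20 mm high, then 26 mm diameter up to 50 mm; dark hole in the top; about 0.14 kg. Stands upright on the bench; origin: centre of its underside, z up; turning about z does not matter.
- bolt: steel flange bolt standing on its head: hexagon head 27 mm over corners up to 11 mm high, flange 36 mm diameter from 11 to 15 mm, plain bright shank 14 mm diameter from 15 up to 60 mm; about 0.11 kg. Stands upright on the bench; origin: centre of its underside, z up; turning about z does not matter.
- old_bushing: worn bushing, to be left alone: same shape and size as the new one (44 mm diameter, 50 mm tall) but rust-brown outside, with black rubber ring and rust-brown inner sleeve on top. Stands upright on the bench; origin: centre of its underside, z up; turning about z does not matter.
- old_sleeve: old spacer sleeve, to be left alone: same size as the clean one (30 mm diameter, 50 mm tall) but rust-brown all over. Stands upright on the bench; origin: centre of its underside, z up; turning about z does not matter.
- blue_pad: blue round pad, 68 mm across and 3 mm thick, fixed on the floor of one of the four bays of a grey steel tray. Origin: centre of the pad's underside, so its upper face, on which a part stands, is 3 mm above the origin (7 mm above the bench). Pad x and y run along the tray's walls. The tray is fixed, 172 mm square, 2 by 2 bays, each 80 mm square inside, centres 84 mm apart; walls and dividers 4 mm thick, their tops 18 mm above the bench. Which colour is in which bay changes.
- yellow_pad: yellow round pad, 68 mm across and 3 mm thick, fixed on the floor of one of the four bays of a grey steel tray. Origin: centre of the pad's underside, so its upper face, on which a part stands, is 3 mm above the origin (7 mm above the bench). Pad x and y run along the tray's walls. The tray is fixed, 172 mm square, 2 by 2 bays, each 80 mm square inside, centres 84 mm apart; walls and dividers 4 mm thick, their tops 18 mm above the bench. Which colour is in which bay changes.
- green_pad: green round pad, 68 mm across and 3 mm thick, fixed on the floor of one of the four bays of a grey steel tray. Origin: centre of the pad's underside, so its upper face, on which a part stands, is 3 mm above the origin (7 mm above the bench). Pad x and y run along the tray's walls. The tray is fixed, 172 mm square, 2 by 2 bays, each 80 mm square inside, centres 84 mm apart; walls and dividers 4 mm thick, their tops 18 mm above the bench. Which colour is in which bay changes.
- red_pad: red round pad, 68 mm across and 3 mm thick, fixed on the floor of one of the four bays of a grey steel tray. Origin: centre of the pad's underside, so its upper face, on which a part stands, is 3 mm above the origin (7 mm above the bench). Pad x and y run along the tray's walls. The tray is fixed, 172 mm square, 2 by 2 bays, each 80 mm square inside, centres 84 mm apart; walls and dividers 4 mm thick, their tops 18 mm above the bench. Which colour is in which bay changes.

How it is judged:
By the outcome, as a careful person would: the job done as asked, in the order asked, and still so for the second after the job is handed in, with the robot touching nothing.
It also fails if it takes over 96 s, if anything falls off the work surface, if the arm or the gripper's body presses on something with over 40 N, if the wrist force passes 120 N, or if a joint passes its speed limit or range.

## Working session

There is one attempt and no reset: what is moved stays moved. The work goes in short steps, Python scripts to look and compute and a tool call to move; the robot and the scene stay as the last step left them, time stands still between calls to the robot, and variables do not carry over. Pictures are saved under pics/ and viewed, at most 14 in all, crops included, and the job is handed in when it is done.

Besides the shell and the picture viewer there is one more tool, called after "Request:" by a JSON object that holds its "op" and its "data", one argument or row to a line. step_arm: Moves the arm, as the interface text tells. Its arguments: {"type":"object","properties":{"linear":{"type":"array"},"delta_rot":{"type":"array"},"grip":{"type":"array"}},"required":["linear","delta_rot","grip"]}

```bash
mkdir -p pics; cat > h.py <<'E'
import numpy as np, cv2
from station import sense, capture, silhouettes, landmark_of
def ray(c,px,st=None):
    d=np.array([(px[0]-c['cx'])/c['fx'],-(px[1]-c['cy'])/c['fy'],-1.])
    if 'world_to_cam' in c: T=np.linalg.inv(np.array(c['world_to_cam']))
    else:
        W=np.eye(4);W[:3,:3]=st['ee_rot'];W[:3,3]=st['tcp_pos'];T=W@np.array(c['mount'])
    return T[:3,3],T[:3,:3]@d
def at(c,px,z,st=None):
    o,d=ray(c,px,st);return (o+d*(z-o[2])/d[2])[:2]
def save(c,n): cv2.imwrite(f'pics/{n}.png',np.array(c['img'])[:,:,::-1])
E
python3 - <<'E'
from h import *
s=sense();print(s)
for n in('top','scene'):
    c=capture(n);save(c,n+'0');print(n,{k:v for k,v in c.items() if k!='img'})
    for l,z in [('bushing',0),('sleeve',0),('adaptor',0),('bolt',0),('old_bushing',0),('old_sleeve',0),('blue_pad',.004),('yellow_pad',.004),('green_pad',.004),('red_pad',.004)]:
        for r in landmark_of(n,l)[:2]: print(l,round(r['score'],2),np.round(r['point'],1),np.round(at(c,r['point'],z),4))
E
python3 -c "
import cv2;import numpy as np
a=cv2.imread('pics/top0.png');cv2.imwrite('pics/top0.png',a)"
```

```text
{'time_s': 0.0, 'joints': array([-4.91240955e+01,  2.20923536e+01,  3.78643937e-01, -2.91295518e-02,
       -6.84122815e+01, -1.48174746e+01]), 'joint_velocities': array([-0.08509598,  0.00291051,  0.00360713, -0.00097989,  0.12865795,
        0.10507037]), 'effort': array([ 8.24480449e-04, -3.90664530e+01,  1.87407267e+01,  4.21975806e+00,
        1.09693818e-02, -1.86603183e-04]), 'tcp_pos': array([ 0.27430691, -0.56090099,  0.22143473]), 'ee_rot': array([[-8.98428857e-01, -4.39117774e-01, -1.08156497e-03],
       [-4.39119093e-01,  8.98426699e-01,  1.97203823e-03],
       [ 1.05749808e-04,  2.24667188e-03, -9.99997471e-01]]), 'wrist_force': array([-0.2731236 , -0.35399008, -0.34975024]), 'moment': array([0.00077812, 0.07950707, 0.03751613]), 'gripper_force': 0.0, 'gripper_width': 1.0011571094865634}
top {'fx': 349.50421148787825, 'fy': 349.50421148787825, 'cx': 250.60569600920667, 'cy': 186.99643056315574, 'world_to_cam': array([[ 0.02643184, -0.99943283, -0.02086574,  0.00600158],
       [ 0.99551265,  0.02441946,  0.09142354, -0.54022879],
       [-0.09086215, -0.0231886 ,  0.99
[... 746 characters left out ...]
51, -0.4272878 ],
       [-0.43028066,  0.53350958,  0.72816625,  0.20995992],
       [ 0.44094078, -0.57965337,  0.68525411, -0.95335534],
       [ 0.        ,  0.        ,  0.        ,  1.        ]])}
bushing 0.86 [173.2 237.3] [ 0.4799 -0.1601]
sleeve 0.67 [172.1 334. ] [ 0.6158 -0.2871]
adaptor 0.79 [197.4 204.8] [ 0.4547 -0.0708]
bolt 0.93 [264.1 231.3] [ 0.6034 -0.0423]
old_bushing 0.64 [310.5 137. ] [0.5072 0.2871]
old_bushing 0.56 [224.7 285.7] [ 0.6228 -0.1775]
old_sleeve 0.79 [104.7 284.1] [ 0.4661 -0.2985]
blue_pad 0.62 [336.  149.3] [0.5861 0.2754]
yellow_pad 0.74 [283.5 145.2] [0.4766 0.2084]
green_pad 0.59 [305.3 161.4] [0.5529 0.1869]
red_pad 0.79 [310.7 135.5] [0.5068 0.2878]
```

View pics/top0.png

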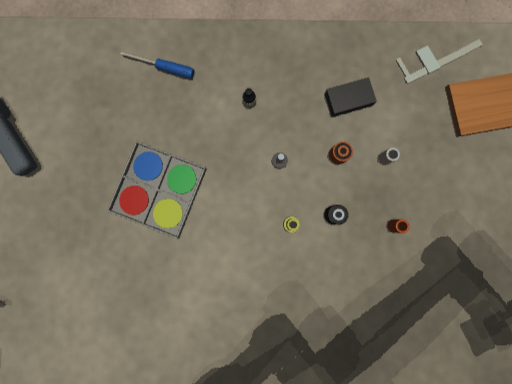

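View pics/scene0.png

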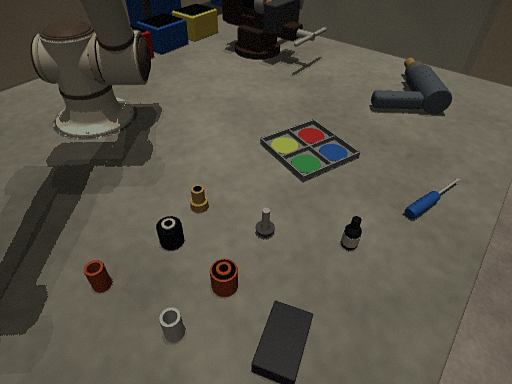

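The top view shows the tray at about (158,190) with blue (148,166), green (182,180), red (134,200) and yellow (168,213). The bushing is at (337,215), the silver sleeve (392,155), the adaptor (292,224) and the bolt (280,160). The rusty parts are at (342,152) and (400,226). The scene view agrees. I'll move above the bushing first.

Request:
{"op": "step_arm", "data": {
  "linear": [
    [-45, 33, 0],
    [-45, 33, 0],
    [-45, 33, 0],
    [-45, 33, 0],
    [-45, 33, 0],
    [-45, 33, 0],
    [-45, 33, 0],
    [-45, 33, 0],
    [0, 0, 0],
    [0, 0, 0]
  ],
  "delta_rot": [
    [0, 0, 0],
    [0, 0, 0],
    [0, 0, 0],
    [0, 0, 0],
    [0, 0, 0],
    [0, 0, 0],
    [0, 0, 0],
    [0, 0, 0],
    [0, 0, 0],
    [0, 0, 0]
  ],
  "grip": [60, 60, 60, 60, 60, 60, 60, 60, 60, 60]
}}

```text
time_s: 2.35
tcp_pos: [0.4819, -0.166, 0.2225]
ee_rot: [[-0.898, -0.44, -0.0], [-0.44, 0.898, -0.0], [0.0, 0.0, -1.0]]
wrist_force: [0.4, -0.1, -0.7]
gripper_width: 0.688
gripper_force: 0.0
```

```bash
cat >> h.py <<'E'
def pads(n,st=None):
    c=capture(n);o={}
    for l in('blue_pad','yellow_pad','green_pad','red_pad'):
        r=silhouettes(n,l)
        if r and r[0]['score']>.3:
            k=max(cv2.findContours(r[0]['mask'].astype(np.uint8),0,1)[0],key=cv2.contourArea)
            p=np.array([at(c,q,.007,st) for q in k[:,0]+0.0]);(e,ax,_)=cv2.fitEllipse((p*1000).astype(np.float32))
            o[l]=np.array(e);print(l,round(r[0]['score'],2),np.round(e,1),np.round(ax,1))
    return o
def tops(l,z,dia,st,n='wrist'):
    # mask contour projected onto plane z (upper rim) + origin landmark
    c=capture(n)
    for r in landmark_of(n,l)[:2]: print(l,'origin',round(r['score'],2),np.round(r['point']),np.round(at(c,r['point'],0,st)*1000,1))
    for r in silhouettes(n,l)[:2]:
        k=max(cv2.findContours(r['mask'].astype(np.uint8),0,1)[0],key=cv2.contourArea)
        p=np.array([at(c,q,z,st) for q in k[:,0]+0.0])*1000
        print(l,'mask',round(r['score'],2),np.round(r['point']),'bbox',np.round(p.min(0)),np.round(p.max(0)))
    return c
E
python3 - <<'E'
from h import *
pads('top');pads('scene')
s=sense();print(s['tcp_pos'],s['ee_rot'],s['gripper_width'])
c=tops('bushing',.046,44,s);save(c,'w1');print(c['mount'],c['fx'])
E
```

```text
blue_pad 0.57 [585.4 258.4] [63.2 66.2]
yellow_pad 0.95 [479.1 211.6] [56.3 64.1]
green_pad 0.61 [561.5 194.7] [32.2 68.9]
red_pad 0.9 [507.6 287.7] [66.2 69.2]
blue_pad 0.82 [586.3 256.4] [58.9 61.3]
yellow_pad 0.84 [477.9 206.7] [62.  63.7]
green_pad 0.92 [558.1 179.1] [62.  63.9]
red_pad 0.81 [507.9 286.3] [60.8 67.8]
[ 0.48184089 -0.16650897  0.22256909] [[-8.98679495e-01 -4.38605934e-01 -5.09312362e-06]
 [-4.38605934e-01  8.98679495e-01 -6.45337425e-06]
 [ 7.40757400e-06 -3.56564086e-06 -1.00000000e+00]] 0.6922755378246812
bushing origin 0.96 [256. 173.] [ 485.8 -160.9]
bushing mask 0.94 [253. 177.] bbox [ 461. -188.] [ 508. -145.]
[[-1.28035026e-03  9.68181879e-01  2.50244302e-01  6.68259087e-02]
 [ 9.99998143e-01  1.60011584e-03 -1.07437123e-03  2.87739700e-04]
 [-1.44060662e-03  2.50242462e-01 -9.68182129e-01 -1.62989483e-01]
 [ 0.00000000e+00  0.00000000e+00  0.00000000e+00  1.00000000e+00]] 285.3679393729625
```

View pics/w1.png

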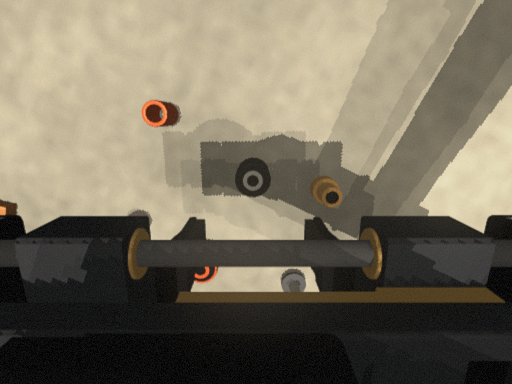

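The wrist view shows the bushing at (253,177) with its steel ring at about (252,181), the adaptor at (328,192), and the old sleeve at (156,113). Next I'll refine the ring centre and the pads by colour.

```bash
cat >> h.py <<'E'
H={'blue_pad':(100,125),'yellow_pad':(22,35),'green_pad':(45,85),'red_pad':(170,185)}
def colpads(n,seeds,st=None,rad=26):
    c=capture(n);hsv=cv2.cvtColor(np.array(c['img']),cv2.COLOR_RGB2HSV);out={}
    for l,sd in seeds.items():
        h=hsv[:,:,0].astype(int)
        a,b=H[l];m=((h>=a)&(h<=b)|((h<=6)&(l=='red_pad')))&(hsv[:,:,1]>110)&(hsv[:,:,2]>40)
        yy,xx=np.mgrid[:384,:512];m&=np.hypot(xx-sd[0],yy-sd[1])<rad
        k=max(cv2.findContours(m.astype(np.uint8),0,1)[0],key=cv2.contourArea)
        p=np.array([at(c,q,.007,st) for q in k[:,0]+0.0])*1000
        e,ax,_=cv2.fitEllipse(cv2.convexHull(p.astype(np.float32)))
        out[l]=np.array(e);print(l,np.round(e,1),np.round(ax,1))
    return out
def fit(o):
    M=np.array([[42,42],[42,-42],[-42,-42],[-42,42]]);N=['blue_pad','green_pad','yellow_pad','red_pad']
    A=np.array([o[k] for k in N]);ac=A.mean(0);U,S,V=np.linalg.svd(M.T@(A-ac));R=(U@V).T
    print('fit',dict(zip(N,np.round(M@R.T+ac,1).tolist())),'resid',np.round(A-ac-M@R.T,1).tolist())
E
python3 - <<'E'
from h import *
fit(colpads('top',{'blue_pad':(148,166),'green_pad':(182,180),'red_pad':(134,200),'yellow_pad':(168,213)},rad=19))
fit(colpads('scene',{'blue_pad':(334,152),'green_pad':(306,163),'red_pad':(311,135),'yellow_pad':(285,145)},rad=19))
s=sense();c=capture('wrist');g=cv2.cvtColor(np.array(c['img']),cv2.COLOR_RGB2GRAY)[155:205,228:280]
m=silhouettes('wrist','bushing')[0]['mask'][155:205,228:280]
b=((g>90)&m).astype(np.uint8)
k=max(cv2.findContours(b,0,1)[0],key=cv2.contourArea);e,r=cv2.minEnclosingCircle(k);e=np.array(e)+[228,155];print(e,r,at(c,e,.05,s))
d=((g<60)).astype(np.uint8)
c2=capture('top');print(at(c2,(337.5,214.5),.05))
E
```

```text
blue_pad [585.  258.6] [64.7 66. ]
green_pad [556.8 182. ] [59.6 63. ]
red_pad [505.8 286.6] [65.9 66.9]
yellow_pad [477.9 207.3] [65.6 67.1]
fit {'blue_pad': [584.9, 259.5], 'green_pad': [557.3, 180.2], 'yellow_pad': [477.9, 207.8], 'red_pad': [505.5, 287.1]} resid [[0.1, -0.9], [-0.4, 1.9], [-0.0, -0.5], [0.3, -0.5]]
blue_pad [586.2 258.5] [63.6 65.6]
green_pad [558.2 179.2] [64.3 65.2]
red_pad [506.9 286.9] [65.2 65.9]
yellow_pad [478.7 207.7] [64.6 66.9]
fit {'blue_pad': [586.2, 258.5], 'green_pad': [558.0, 179.4], 'yellow_pad': [478.8, 207.6], 'red_pad': [507.0, 286.7]} resid [[0.1, -0.0], [0.2, -0.2], [-0.1, 0.1], [-0.2, 0.1]]
[252.15384674 180.15384674] 9.682023048400879 [ 0.48733679 -0.16586968]
[ 0.48354447 -0.1667184 ]
```

Request:
{"op": "step_arm", "data": {
  "linear": [
    [-3, -1, 40],
    [0, 0, 40],
    [0, 0, 40],
    [0, 0, 15],
    [0, 0, 0]
  ],
  "delta_rot": [
    [0, 0, 0],
    [0, 0, 0],
    [0, 0, 0],
    [0, 0, 0],
    [0, 0, 0]
  ],
  "grip": [64, 64, 64, 64, 64]
}}

```text
time_s: 3.88
tcp_pos: [0.4851, -0.1658, 0.0872]
ee_rot: [[-0.898, -0.44, -0.001], [-0.44, 0.898, -0.0], [0.001, 0.0, -1.0]]
wrist_force: [-0.3, -0.7, 0.5]
gripper_width: 0.737
gripper_force: 0.0
```

```bash
python3 - <<'E'
from h import *
s=sense();c=tops('bushing',.046,44,s);print(s['tcp_pos']);save(c,'w2')
E
```

```text
bushing origin 0.68 [256. 198.] [ 487.1 -163. ]
bushing mask 0.73 [255. 208.] bbox [ 458. -189.] [ 509. -144.]
[ 0.48510853 -0.16578012  0.08722927]
```

View pics/w2.png

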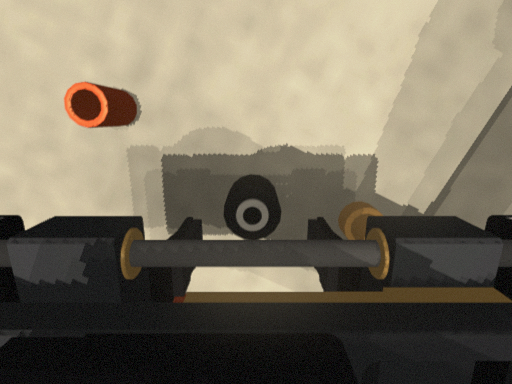

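The ring is centred near (252,215), between the fingers.

```bash
python3 - <<'E'
from h import *
s=sense();c=capture('wrist');p=at(c,(252,215),.05,s);R=s['ee_rot'];d=np.append(p-s['tcp_pos'][:2],0)*1000
print(p,'tool delta',R.T@d)
E
```

```text
[ 0.48990945 -0.16575989] tool delta [-3.11273686 -1.42272409  0.01144451]
```

Request:
{"op": "step_arm", "data": {
  "linear": [
    [-2, -1, 0],
    [0, 0, 25],
    [0, 0, 25],
    [0, 0, 19],
    [0, 0, 0],
    [0, 0, 0],
    [0, 0, 0],
    [0, 0, 0],
    [0, 0, 0]
  ],
  "delta_rot": [
    [0, 0, 0],
    [0, 0, 0],
    [0, 0, 0],
    [0, 0, 0],
    [0, 0, 0],
    [0, 0, 0],
    [0, 0, 0],
    [0, 0, 0],
    [0, 0, 0]
  ],
  "grip": [64, 64, 64, 64, 64, 35, 35, 35, 35]
}}

```text
time_s: 5.2
tcp_pos: [0.488, -0.1658, 0.0194]
ee_rot: [[-0.898, -0.439, 0.002], [-0.439, 0.898, -0.0], [-0.001, -0.001, -1.0]]
wrist_force: [-0.1, 0.6, 3.9]
gripper_width: 0.499
gripper_force: 30.0
```

Request:
{"op": "step_arm", "data": {
  "linear": [
    [0, 0, -30],
    [0, 0, -50],
    [-27, 34, -20],
    [-35, 43, 0],
    [-35, 43, 0],
    [-35, 43, 0],
    [-35, 43, 0],
    [-35, 43, 0],
    [-35, 43, 0],
    [-37, 47, 0]
  ],
  "delta_rot": [
    [0, 0, 0],
    [0, 0, 0],
    [0, 0, 0],
    [0, 0, 0],
    [0, 0, 0],
    [0, 0, 0],
    [0, 0, 0],
    [0, 0, 0],
    [0, 0, 0],
    [0, 0, 0]
  ],
  "grip": [35, 35, 35, 35, 35, 35, 35, 35, 35, 35]
}}

```text
time_s: 6.45
tcp_pos: [0.5841, 0.2605, 0.1177]
ee_rot: [[-0.899, -0.439, -0.002], [-0.439, 0.899, -0.001], [0.002, 0.0, -1.0]]
wrist_force: [0.7, -0.7, -1.1]
gripper_width: 0.495
gripper_force: 30.0
```

Request:
{"op": "step_arm", "data": {
  "linear": [
    [0, 0, 0],
    [0, 0, 30],
    [0, 0, 30],
    [0, 0, 0]
  ],
  "delta_rot": [
    [0, 0, 0],
    [0, 0, 0],
    [0, 0, 0],
    [0, 0, 0]
  ],
  "grip": [35, 35, 35, 35]
}}

```text
time_s: 6.95
tcp_pos: [0.5821, 0.257, 0.0554]
ee_rot: [[-0.899, -0.438, -0.007], [-0.438, 0.899, -0.004], [0.008, -0.001, -1.0]]
wrist_force: [0.4, -0.1, -1.5]
gripper_width: 0.495
gripper_force: 30.0
```

```bash
python3 - <<'E'
from h import *
s=sense();print(s['tcp_pos'])
c=capture('scene');save(c,'x')
for r in landmark_of('scene','bushing')[:2]: print(r['score'],r['point'],at(c,r['point'],s['tcp_pos'][2]-.0185))
w=capture('wrist');a=np.array(w['img']);b=np.array(c['img'])
cv2.imwrite('pics/p1.png',np.vstack([a[60:320,100:450],cv2.resize(b[90:220,230:405],(350,260))])[:,:,::-1])
E
```

```text
[0.58213695 0.25695425 0.05537496]
0.69 [330.0, 138.3] [0.5708805  0.26169469]
0.34 [284.3, 146.1] [0.50427008 0.16668542]
```

View pics/p1.png

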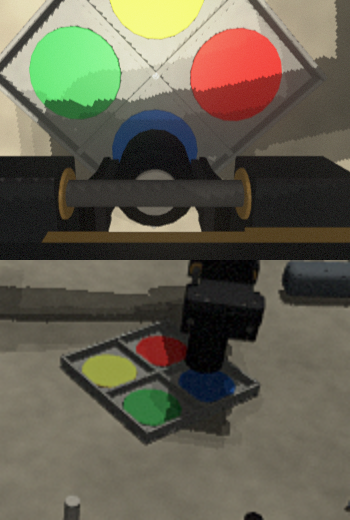

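The wrist view shows the held bushing centred on the blue pad's column. In the scene view it hangs just above blue. Now I'll measure the visible pads and the ring in the wrist frame.

```bash
python3 - <<'E'
from h import *
s=sense();print(s['tcp_pos'],s['joint_velocities'].round(2))
colpads('wrist',{'green_pad':(175,133),'red_pad':(336,134)},s,rad=55)
c=capture('wrist');print(at(c,(255,250),s['tcp_pos'][2]+.0315,s),at(c,(255,252),s['tcp_pos'][2]+.0315,s))
E
```

```text
[0.58538445 0.2591597  0.05981846] [ 0.14 -0.66  0.67 -0.08  0.13 -0.04]
green_pad [560.2 181.8] [66.3 66.7]
red_pad [509.5 289.3] [67.3 67.6]
[0.58245691 0.25847349] [0.58344348 0.2589549 ]
```

Request:
{"op": "step_arm", "data": {
  "linear": [
    [-2, -1, 16],
    [0, 0, 14],
    [0, 0, 3],
    [0, 0, 0],
    [0, 0, 0]
  ],
  "delta_rot": [
    [0, 0, 0],
    [0, 0, 0],
    [0, 0, 0],
    [0, 0, 0],
    [0, 0, 0]
  ],
  "grip": [35, 35, 35, 35, 35]
}}

```text
time_s: 7.82
tcp_pos: [0.5865, 0.259, 0.026]
ee_rot: [[-0.898, -0.44, -0.001], [-0.44, 0.898, -0.001], [0.001, -0.0, -1.0]]
wrist_force: [-2.2, -1.3, 4.9]
gripper_width: 0.5
gripper_force: 30.0
```

Request:
{"op": "step_arm", "data": {
  "linear": [
    [0, 0, 0],
    [0, 0, 0],
    [0, 0, 0],
    [0, 0, -20],
    [0, 0, -40],
    [0, 0, -50],
    [0, 0, -30]
  ],
  "delta_rot": [
    [0, 0, 0],
    [0, 0, 0],
    [0, 0, 0],
    [0, 0, 0],
    [0, 0, 0],
    [0, 0, 0],
    [0, 0, 0]
  ],
  "grip": [60, 60, 60, 60, 60, 60, 60]
}}

```text
time_s: 8.7
tcp_pos: [0.5877, 0.2596, 0.1684]
ee_rot: [[-0.898, -0.439, 0.003], [-0.439, 0.898, 0.002], [-0.004, 0.0, -1.0]]
wrist_force: [-0.5, -0.0, -0.3]
gripper_width: 0.688
gripper_force: 0.0
```

Request:
{"op": "step_arm", "data": {
  "linear": [
    [35, -45, 0],
    [35, -45, 0],
    [35, -45, 0],
    [35, -45, 0],
    [25, -45, 0],
    [10, -45, 0],
    [5, -45, 0],
    [0, -45, 0],
    [0, -45, 0],
    [0, -45, 0]
  ],
  "delta_rot": [
    [0, 0, 0],
    [0, 0, 0],
    [0, 0, 0],
    [0, 0, 0],
    [0, 0, 0],
    [0, 0, 0],
    [0, 0, 0],
    [0, 0, 0],
    [0, 0, 0],
    [0, 0, 0]
  ],
  "grip": [60, 60, 60, 60, 60, 60, 60, 60, 60, 60]
}}

```text
time_s: 9.95
tcp_pos: [0.6233, -0.2256, 0.1653]
ee_rot: [[-0.898, -0.439, -0.0], [-0.439, 0.898, 0.0], [0.0, 0.0, -1.0]]
wrist_force: [1.0, 0.8, -0.1]
gripper_width: 0.686
gripper_force: 0.0
```

```bash
python3 - <<'E'
from h import *
s=sense();print(s['tcp_pos'])
for n,z in(('scene',.007),('top',.007)):
    c=capture(n)
    for r in landmark_of(n,'bushing')[:1]: print(n,r['score'],r['point'],at(c,r['point'],z))
    if n=='scene': b=np.array(c['img'])
    else: a=np.array(c['img'])
    for l in ['sleeve','adaptor','bolt']:
        for r in silhouettes(n,l)[:1]:
            k=max(cv2.findContours(r['mask'].astype(np.uint8),0,1)[0],key=cv2.contourArea)
            print(l,round(r['score'],2),r['point'],cv2.boundingRect(k))
o=np.hstack([cv2.resize(a[135:245,100:215],(400,383),interpolation=2),cv2.resize(b[100:195,245:365],(400,383),interpolation=2)])
cv2.imwrite('pics/p2.png',o[:,:,::-1])
E
```

```text
[ 0.62333661 -0.22561251  0.16530487]
scene 0.64 [330.0, 146.0] [0.56955702 0.27431448]
sleeve 0.73 [100.1, 275.4] (84, 260, 28, 33)
bolt 0.92 [264.4, 225.1] (256, 208, 19, 30)
top 0.94 [147.9, 167.3] [0.58116886 0.25734957]
bolt 0.54 [274.5, 155.8] (272, 152, 7, 14)
```

View pics/p2.png

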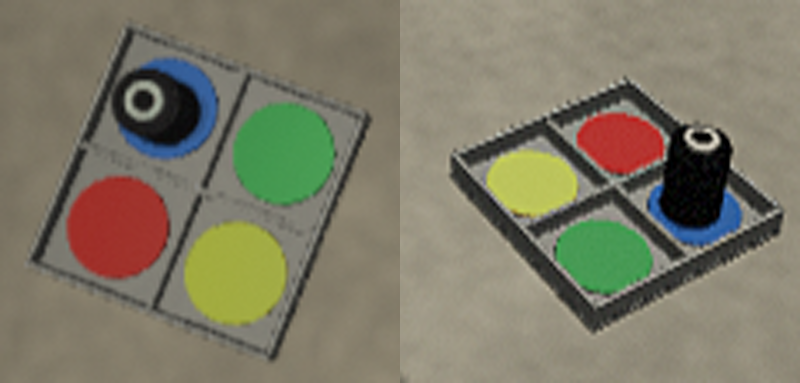

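Both views show the bushing upright on blue, with its ring at about (141,164) in top and (335.6,134) in scene. I'll compute that offset and the tops of the other parts.

```bash
python3 - <<'E'
from h import *
t=capture('top');c=capture('scene')
print('bushing',at(t,(140.6,163.2),.057),at(c,(335.1,133.5),.057))
A=cv2.imread('pics/top0.png');B=cv2.imread('pics/scene0.png')
def cen(I,cam,x,y,h,z,name,thr=None):
    print(name)
o=[]
for I,p in((A,(392,155)),(A,(292,224)),(A,(280,160)),(B,(172,325)),(B,(199,198)),(B,(265,222))):
    x,y=p;o.append(cv2.resize(I[y-22:y+22,x-22:x+22],(264,264),interpolation=0))
cv2.imwrite('pics/p3.png',np.vstack([np.hstack(o[:3]),np.hstack(o[3:])]))
E
```

```text
bushing [0.58264136 0.2574936 ] [0.58238313 0.25816213]
```

View pics/p3.png

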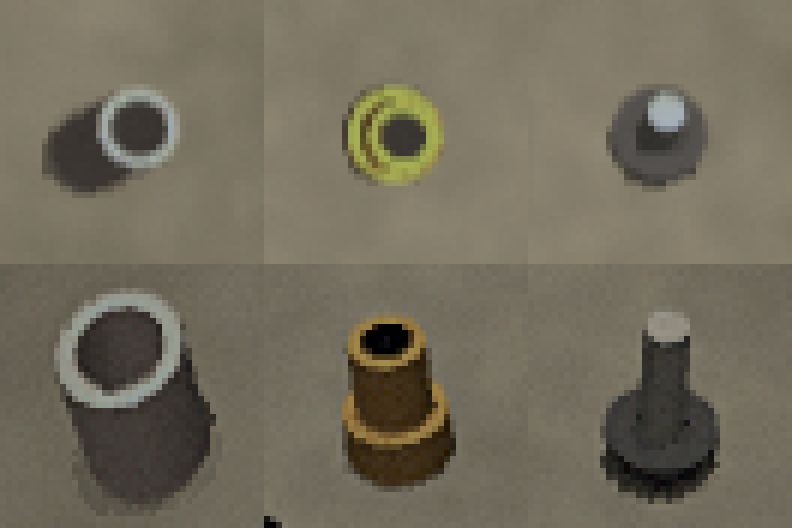

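Crops give top-rim centres of about: sleeve (392.7,153.7), adaptor (292.8,223.8), bolt (280.5,156) in top; and (169.7,316.7), (197,188), (265.8,210.5) in scene.

```bash
python3 - <<'E'
from h import *
t=capture('top');c=capture('scene');s=sense()
for n,a,b,z in(('sleeve',(392.7,153.7),(169.7,316.7),.05),('adaptor',(292.8,223.8),(197,188),.05),('bolt',(280.5,156),(265.8,210.5),.06)):
    p,q=at(t,a,z)*1000,at(c,b,z)*1000;print(n,p.round(1),q.round(1))
    if n=='sleeve': print(s['ee_rot'].T@np.append((p+q)/2-s['tcp_pos'][:2]*1000,0))
E
```

```text
sleeve [ 616.9 -284.2] [ 617.8 -283.7]
[ 3.14261120e+01 -5.16884165e+01 -4.51134292e-04]
adaptor [461.4 -72.4] [460.5 -71.1]
bolt [604.6 -43.1] [605.8 -44.1]
```

Request:
{"op": "step_arm", "data": {
  "linear": [
    [31, -52, 0],
    [0, 0, 30],
    [0, 0, 40],
    [0, 0, 0],
    [0, 0, 0]
  ],
  "delta_rot": [
    [0, 0, 0],
    [0, 0, 0],
    [0, 0, 0],
    [0, 0, 0],
    [0, 0, 0]
  ],
  "grip": [56, 56, 56, 56, 56]
}}

```text
time_s: 11.28
tcp_pos: [0.6189, -0.2848, 0.0971]
ee_rot: [[-0.898, -0.44, 0.002], [-0.44, 0.898, -0.001], [-0.001, -0.002, -1.0]]
wrist_force: [-0.3, -0.3, 0.9]
gripper_width: 0.647
gripper_force: 0.0
```

Request:
{"op": "step_arm", "data": {
  "linear": [
    [1, 1, 0],
    [0, 0, 30],
    [0, 0, 30],
    [0, 0, 17],
    [0, 0, 0],
    [0, 0, 0],
    [0, 0, 0],
    [0, 0, 0],
    [0, 0, 0],
    [0, 0, 0]
  ],
  "delta_rot": [
    [0, 0, 0],
    [0, 0, 0],
    [0, 0, 0],
    [0, 0, 0],
    [0, 0, 0],
    [0, 0, 0],
    [0, 0, 0],
    [0, 0, 0],
    [0, 0, 0],
    [0, 0, 0]
  ],
  "grip": [56, 56, 56, 56, 56, 20, 20, 20, 20, 20]
}}

```text
time_s: 12.52
tcp_pos: [0.6168, -0.2841, 0.0193]
ee_rot: [[-0.898, -0.44, 0.001], [-0.44, 0.898, -0.0], [-0.001, -0.001, -1.0]]
wrist_force: [-0.8, 1.6, 4.3]
gripper_width: 0.337
gripper_force: 30.0
```

Request:
{"op": "step_arm", "data": {
  "linear": [
    [0, 0, -30],
    [0, 0, -50],
    [0, 0, -40],
    [-10, 50, 0],
    [-13, 56, 0],
    [-13, 56, 0],
    [-13, 56, 0],
    [-13, 56, 0],
    [-10, 56, 0],
    [0, 0, 0]
  ],
  "delta_rot": [
    [0, 0, 0],
    [0, 0, 0],
    [0, 0, 0],
    [0, 0, 0],
    [0, 0, 0],
    [0, 0, 0],
    [0, 0, 0],
    [0, 0, 0],
    [0, 0, 0],
    [0, 0, 0]
  ],
  "grip": [20, 20, 20, 20, 20, 20, 20, 20, 20, 20]
}}

```text
time_s: 13.78
tcp_pos: [0.5351, 0.0472, 0.1384]
ee_rot: [[-0.896, -0.444, -0.0], [-0.444, 0.896, 0.0], [0.0, 0.001, -1.0]]
wrist_force: [-0.1, -0.3, -1.3]
gripper_width: 0.339
gripper_force: 30.0
```

Request:
{"op": "step_arm", "data": {
  "linear": [
    [-10, 56, 0],
    [-10, 57, 0],
    [0, 50, 0],
    [0, 10, 0],
    [0, 0, 30],
    [0, 0, 0],
    [0, 0, 0],
    [0, 0, 0]
  ],
  "delta_rot": [
    [0, 0, 0],
    [0, 0, 0],
    [0, 0, 0],
    [0, 0, 0],
    [0, 0, 0],
    [0, 0, 0],
    [0, 0, 0],
    [0, 0, 0]
  ],
  "grip": [20, 20, 20, 20, 20, 20, 20, 20]
}}

```text
time_s: 14.78
tcp_pos: [0.479, 0.2081, 0.1096]
ee_rot: [[-0.899, -0.439, 0.002], [-0.439, 0.899, 0.001], [-0.002, 0.0, -1.0]]
wrist_force: [0.2, -0.2, -1.0]
gripper_width: 0.341
gripper_force: 30.0
```

Request:
{"op": "step_arm", "data": {
  "linear": [
    [1, 0, 30],
    [0, 0, 30],
    [0, 0, 15],
    [0, 0, 8],
    [0, 0, 0],
    [0, 0, 0]
  ],
  "delta_rot": [
    [0, 0, 0],
    [0, 0, 0],
    [0, 0, 0],
    [0, 0, 0],
    [0, 0, 0],
    [0, 0, 0]
  ],
  "grip": [20, 20, 20, 20, 20, 20]
}}

```text
time_s: 15.52
tcp_pos: [0.4779, 0.2083, 0.0263]
ee_rot: [[-0.898, -0.439, 0.001], [-0.439, 0.898, 0.001], [-0.002, 0.0, -1.0]]
wrist_force: [-0.2, -0.2, 0.6]
gripper_width: 0.34
gripper_force: 30.0
```

Request:
{"op": "step_arm", "data": {
  "linear": [
    [0, 0, 0.5],
    [0, 0, 0],
    [0, 0, 0],
    [0, 0, 0],
    [0, 0, -20],
    [0, 0, -40],
    [0, 0, -40]
  ],
  "delta_rot": [
    [0, 0, 0],
    [0, 0, 0],
    [0, 0, 0],
    [0, 0, 0],
    [0, 0, 0],
    [0, 0, 0],
    [0, 0, 0]
  ],
  "grip": [20, 56, 56, 56, 56, 56, 56]
}}

```text
time_s: 16.4
tcp_pos: [0.477, 0.2076, 0.1257]
ee_rot: [[-0.898, -0.439, -0.001], [-0.439, 0.898, -0.001], [0.001, -0.0, -1.0]]
wrist_force: [0.6, -0.4, -0.1]
gripper_width: 0.642
gripper_force: 0.0
```

Request:
{"op": "step_arm", "data": {
  "linear": [
    [28, -48, 0],
    [28, -49, 0],
    [28, -49, 0],
    [28, -49, 0],
    [26, -49, 0],
    [0, 0, 25],
    [0, 0, 0],
    [0, 0, 0]
  ],
  "delta_rot": [
    [0, 0, 0],
    [0, 0, 0],
    [0, 0, 0],
    [0, 0, 0],
    [0, 0, 0],
    [0, 0, 0],
    [0, 0, 0],
    [0, 0, 0]
  ],
  "grip": [56, 56, 56, 56, 56, 56, 56, 56]
}}

```text
time_s: 17.4
tcp_pos: [0.461, -0.0716, 0.1005]
ee_rot: [[-0.898, -0.44, 0.001], [-0.44, 0.898, -0.0], [-0.0, -0.0, -1.0]]
wrist_force: [0.2, 0.2, 0.2]
gripper_width: 0.643
gripper_force: 0.0
```

```bash
python3 - <<'E'
from h import *
t=capture('top');c=capture('scene');s=sense()
print(s['ee_rot'].T@np.append([.461,-.0717]-s['tcp_pos'][:2],0)*1000,s['tcp_pos'])
a,b=np.array(t['img']),np.array(c['img'])
o=np.hstack([cv2.resize(a[140:240,105:205],(400,400),interpolation=2),cv2.resize(b[100:200,255:355],(400,400),interpolation=2)])
cv2.imwrite('pics/p4.png',o[:,:,::-1])
E
```

```text
[ 3.68207203e-01 -2.61424389e-01 -3.62684759e-04] [ 0.46121529 -0.07130305  0.10083152]
```

View pics/p4.png

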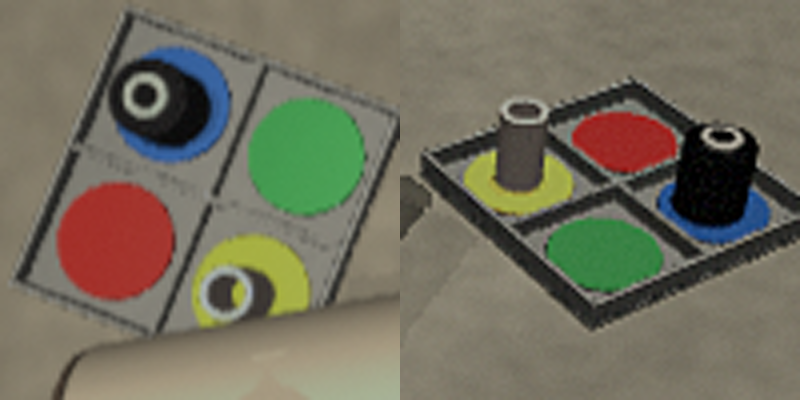

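The sleeve stands upright on yellow, with its rim at about (285.4,127.6) in scene. Next is the adaptor.

Request:
{"op": "step_arm", "data": {
  "linear": [
    [0, 0, 30],
    [0, 0, 30],
    [0, 0, 16],
    [0, 0, 0],
    [0, 0, 0],
    [0, 0, 0],
    [0, 0, 0],
    [0, 0, 0],
    [0, 0, 0]
  ],
  "delta_rot": [
    [0, 0, 0],
    [0, 0, 0],
    [0, 0, 0],
    [0, 0, 0],
    [0, 0, 0],
    [0, 0, 0],
    [0, 0, 0],
    [0, 0, 0],
    [0, 0, 0]
  ],
  "grip": [56, 56, 56, 56, 17, 17, 17, 17, 17]
}}

```text
time_s: 18.62
tcp_pos: [0.4607, -0.072, 0.0244]
ee_rot: [[-0.898, -0.439, 0.001], [-0.439, 0.898, 0.0], [-0.001, -0.0, -1.0]]
wrist_force: [-0.9, 0.3, 2.3]
gripper_width: 0.28
gripper_force: 30.0
```

```bash
python3 - <<'E'
from h import *
t=capture('top');c=capture('scene');s=sense();print(s['tcp_pos'])
print(at(c,(285.4,127.6),.057),at(t,(105+226/4-.4,140+292/4-.4),.057))
E
```

```text
[ 0.46072369 -0.07203036  0.02438428]
[0.47896241 0.20576504] [0.47767823 0.20776223]
```

Request:
{"op": "step_arm", "data": {
  "linear": [
    [0, 0, -30],
    [0, 0, -50],
    [-30, 28, -20],
    [-40, 37, 0],
    [-40, 37, 0],
    [-40, 37, 0],
    [-40, 37, 0],
    [-8, 8, 0],
    [0, 0, 0],
    [0, 0, 0]
  ],
  "delta_rot": [
    [0, 0, 0],
    [0, 0, 0],
    [0, 0, 0],
    [0, 0, 0],
    [0, 0, 0],
    [0, 0, 0],
    [0, 0, 0],
    [0, 0, 0],
    [0, 0, 0],
    [0, 0, 0]
  ],
  "grip": [17, 17, 17, 17, 17, 17, 17, 17, 17, 17]
}}

```text
time_s: 19.98
tcp_pos: [0.5566, 0.1789, 0.1236]
ee_rot: [[-0.899, -0.438, -0.002], [-0.438, 0.899, -0.001], [0.002, 0.0, -1.0]]
wrist_force: [-0.2, 0.4, -0.5]
gripper_width: 0.276
gripper_force: 30.0
```

Request:
{"op": "step_arm", "data": {
  "linear": [
    [-1, 0, 35],
    [0, 0, 30],
    [0, 0, 18],
    [0, 0, 9],
    [0, 0, 0],
    [0, 0, 0]
  ],
  "delta_rot": [
    [0, 0, 0],
    [0, 0, 0],
    [0, 0, 0],
    [0, 0, 0],
    [0, 0, 0],
    [0, 0, 0]
  ],
  "grip": [17, 17, 17, 17, 17, 17]
}}

```text
time_s: 20.72
tcp_pos: [0.5588, 0.1806, 0.0328]
ee_rot: [[-0.899, -0.439, 0.001], [-0.439, 0.899, 0.001], [-0.002, 0.0, -1.0]]
wrist_force: [-1.2, -0.2, -1.0]
gripper_width: 0.278
gripper_force: 30.0
```

Request:
{"op": "step_arm", "data": {
  "linear": [
    [1, 0, 1],
    [0, 0, 0.5],
    [0, 0, 0]
  ],
  "delta_rot": [
    [0, 0, 0],
    [0, 0, 0],
    [0, 0, 0]
  ],
  "grip": [17, 17, 17]
}}

```text
time_s: 21.1
tcp_pos: [0.5576, 0.1803, 0.0312]
ee_rot: [[-0.898, -0.44, 0.0], [-0.44, 0.898, -0.0], [-0.0, -0.0, -1.0]]
wrist_force: [-1.2, -1.0, 3.4]
gripper_width: 0.278
gripper_force: 30.0
```

Request:
{"op": "step_arm", "data": {
  "linear": [
    [0, 0, 0],
    [0, 0, 0],
    [0, 0, 0],
    [0, 0, -20],
    [0, 0, -40],
    [0, 0, -40]
  ],
  "delta_rot": [
    [0, 0, 0],
    [0, 0, 0],
    [0, 0, 0],
    [0, 0, 0],
    [0, 0, 0],
    [0, 0, 0]
  ],
  "grip": [52, 52, 52, 52, 52, 52]
}}

```text
time_s: 21.85
tcp_pos: [0.5574, 0.1801, 0.1312]
ee_rot: [[-0.898, -0.439, -0.001], [-0.439, 0.898, -0.001], [0.001, -0.0, -1.0]]
wrist_force: [0.9, 0.1, -0.3]
gripper_width: 0.597
gripper_force: 0.0
```

Request:
{"op": "step_arm", "data": {
  "linear": [
    [11, -44, 0],
    [11, -44, 0],
    [11, -44, 0],
    [11, -45, 0],
    [11, -45, 0],
    [0, 0, 20],
    [0, 0, 0],
    [0, 0, 0]
  ],
  "delta_rot": [
    [0, 0, 0],
    [0, 0, 0],
    [0, 0, 0],
    [0, 0, 0],
    [0, 0, 0],
    [0, 0, 0],
    [0, 0, 0],
    [0, 0, 0]
  ],
  "grip": [52, 52, 52, 52, 52, 52, 52, 52]
}}

```text
time_s: 22.85
tcp_pos: [0.6059, -0.043, 0.1109]
ee_rot: [[-0.898, -0.44, 0.0], [-0.44, 0.898, -0.0], [-0.0, -0.0, -1.0]]
wrist_force: [0.2, -0.3, -0.0]
gripper_width: 0.598
gripper_force: 0.0
```

```bash
python3 - <<'E'
from h import *
t=capture('top');c=capture('scene');s=sense()
print(s['ee_rot'].T@np.append([.6052,-.0436]-s['tcp_pos'][:2],0)*1000,s['tcp_pos'])
a,b=np.array(t['img']),np.array(c['img'])
o=np.hstack([cv2.resize(a[140:240,105:205],(400,400),interpolation=2),cv2.resize(b[100:200,255:355],(400,400),interpolation=2)])
cv2.imwrite('pics/p5.png',o[:,:,::-1])
E
```

```text
[ 1.27503022 -0.44434518 -0.00149556] [ 0.60614902 -0.04263953  0.11138222]
```

View pics/p5.png

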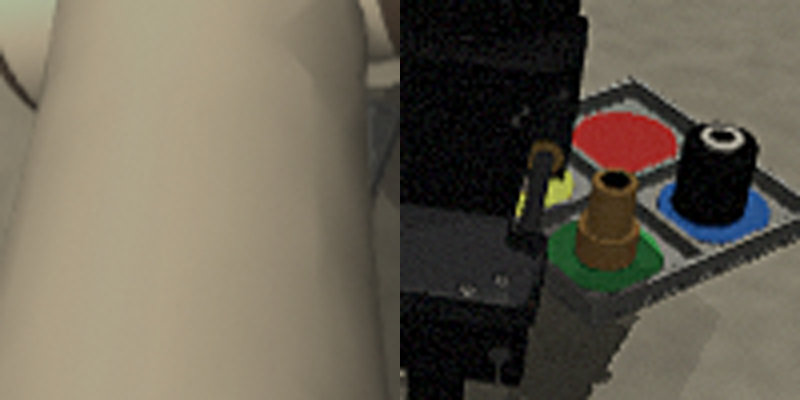

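The adaptor stands upright in the middle of green. Now the bolt.

Request:
{"op": "step_arm", "data": {
  "linear": [
    [1, 0, 35],
    [0, 0, 30],
    [0, 0, 16],
    [0, 0, 8],
    [0, 0, 0],
    [0, 0, 0],
    [0, 0, 0],
    [0, 0, 0],
    [0, 0, 0],
    [0, 0, 0]
  ],
  "delta_rot": [
    [0, 0, 0],
    [0, 0, 0],
    [0, 0, 0],
    [0, 0, 0],
    [0, 0, 0],
    [0, 0, 0],
    [0, 0, 0],
    [0, 0, 0],
    [0, 0, 0],
    [0, 0, 0]
  ],
  "grip": [52, 52, 52, 52, 52, 5, 5, 5, 5, 5]
}}

```text
time_s: 24.2
tcp_pos: [0.6047, -0.0438, 0.0216]
ee_rot: [[-0.898, -0.439, 0.0], [-0.439, 0.898, 0.0], [-0.0, -0.0, -1.0]]
wrist_force: [0.6, 0.6, 0.4]
gripper_width: 0.157
gripper_force: 30.0
```

Request:
{"op": "step_arm", "data": {
  "linear": [
    [0, 0, 0],
    [0, 0, 0]
  ],
  "delta_rot": [
    [0, 0, 0],
    [0, 0, 0]
  ],
  "grip": [5, 5]
}}

```text
time_s: 24.45
tcp_pos: [0.6048, -0.0438, 0.0216]
ee_rot: [[-0.898, -0.439, 0.0], [-0.439, 0.898, -0.0], [-0.0, -0.0, -1.0]]
wrist_force: [-0.6, 0.0, 0.0]
gripper_width: 0.152
gripper_force: 30.0
```

Request:
{"op": "step_arm", "data": {
  "linear": [
    [0, 0, -30],
    [0, 0, -50],
    [0, 20, -40],
    [-8, 45, 0],
    [-8, 50, 0],
    [-8, 50, 0],
    [-8, 50, 0],
    [-8, 50, 0],
    [-8, 45, 0],
    [-8, 30, 0]
  ],
  "delta_rot": [
    [0, 0, 0],
    [0, 0, 0],
    [0, 0, 0],
    [0, 0, 0],
    [0, 0, 0],
    [0, 0, 0],
    [0, 0, 0],
    [0, 0, 0],
    [0, 0, 0],
    [0, 0, 0]
  ],
  "grip": [5, 5, 5, 5, 5, 5, 5, 5, 5, 5]
}}

```text
time_s: 25.7
tcp_pos: [0.5046, 0.288, 0.1412]
ee_rot: [[-0.898, -0.441, -0.001], [-0.441, 0.898, -0.0], [0.001, 0.0, -1.0]]
wrist_force: [-0.4, -0.3, -1.2]
gripper_width: 0.149
gripper_force: 30.0
```

Request:
{"op": "step_arm", "data": {
  "linear": [
    [0, 0, 0],
    [0, 0, 0],
    [0, 0, 0]
  ],
  "delta_rot": [
    [0, 0, 0],
    [0, 0, 0],
    [0, 0, 0]
  ],
  "grip": [5, 5, 5]
}}

```text
time_s: 26.08
tcp_pos: [0.5057, 0.2852, 0.1414]
ee_rot: [[-0.899, -0.438, -0.001], [-0.438, 0.899, -0.0], [0.001, -0.0, -1.0]]
wrist_force: [0.3, -0.8, -1.8]
gripper_width: 0.15
gripper_force: 30.0
```

Request:
{"op": "step_arm", "data": {
  "linear": [
    [-1, 1, 35],
    [0, 0, 35],
    [0, 0, 25],
    [0, 0, 12],
    [0, 0, 5.5],
    [0, 0, 0],
    [0, 0, 0]
  ],
  "delta_rot": [
    [0, 0, 0],
    [0, 0, 0],
    [0, 0, 0],
    [0, 0, 0],
    [0, 0, 0],
    [0, 0, 0],
    [0, 0, 0]
  ],
  "grip": [5, 5, 5, 5, 5, 5, 5]
}}

```text
time_s: 26.95
tcp_pos: [0.5066, 0.288, 0.03]
ee_rot: [[-0.898, -0.439, 0.001], [-0.439, 0.898, 0.001], [-0.002, 0.001, -1.0]]
wrist_force: [0.8, 0.2, -1.2]
gripper_width: 0.15
gripper_force: 30.0
```

Request:
{"op": "step_arm", "data": {
  "linear": [
    [0, -1, 1],
    [0, 0, 0.5],
    [0, 0, 0]
  ],
  "delta_rot": [
    [0, 0, 0],
    [0, 0, 0],
    [0, 0, 0]
  ],
  "grip": [5, 5, 5]
}}

```text
time_s: 27.32
tcp_pos: [0.5069, 0.287, 0.0285]
ee_rot: [[-0.898, -0.44, 0.001], [-0.44, 0.898, 0.001], [-0.001, 0.0, -1.0]]
wrist_force: [-2.0, -1.4, 6.2]
gripper_width: 0.148
gripper_force: 30.0
```

Request:
{"op": "step_arm", "data": {
  "linear": [
    [0, 0, 0],
    [0, 0, 0],
    [0, 0, 0],
    [0, 0, -20],
    [0, 0, -40],
    [0, 0, -50],
    [0, 0, -20]
  ],
  "delta_rot": [
    [0, 0, 0],
    [0, 0, 0],
    [0, 0, 0],
    [0, 0, 0],
    [0, 0, 0],
    [0, 0, 0],
    [0, 0, 0]
  ],
  "grip": [48, 48, 48, 48, 48, 48, 48]
}}

```text
time_s: 28.2
tcp_pos: [0.5078, 0.2876, 0.1608]
ee_rot: [[-0.898, -0.44, 0.004], [-0.44, 0.898, 0.003], [-0.005, 0.001, -1.0]]
wrist_force: [-1.1, 0.5, -1.2]
gripper_width: 0.549
gripper_force: 0.0
```

Request:
{"op": "step_arm", "data": {
  "linear": [
    [30, -48, 0],
    [30, -48, 0],
    [30, -48, 0],
    [30, -48, 0],
    [30, -48, 0],
    [30, -48, 0],
    [30, -48, 0],
    [0, 0, 0],
    [0, 0, 0]
  ],
  "delta_rot": [
    [0, 0, 0],
    [0, 0, 0],
    [0, 0, 0],
    [0, 0, 0],
    [0, 0, 0],
    [0, 0, 0],
    [0, 0, 0],
    [0, 0, 0],
    [0, 0, 0]
  ],
  "grip": [48, 48, 48, 48, 48, 48, 48, 48, 48]
}}

```text
time_s: 29.32
tcp_pos: [0.4655, -0.1075, 0.1574]
ee_rot: [[-0.899, -0.439, -0.0], [-0.439, 0.899, 0.0], [-0.0, 0.0, -1.0]]
wrist_force: [-0.2, 0.4, -0.7]
gripper_width: 0.553
gripper_force: 0.0
```

```bash
python3 - <<'E'
from h import *
t=capture('top');c=capture('scene');s=sense();print(s['tcp_pos'])
a,b=np.array(t['img']),np.array(c['img'])
o=np.hstack([cv2.resize(a[140:240,105:205],(400,400),interpolation=2),cv2.resize(b[100:200,255:355],(400,400),interpolation=2)])
o=np.vstack([o,np.zeros((200,800,3),np.uint8)]);o[400:,:266]=cv2.resize(b,(266,200));o[400:,300:566]=cv2.resize(a,(266,200))
cv2.imwrite('pics/p6.png',o[:,:,::-1])
E
```

```text
[ 0.465755   -0.10656103  0.15752525]
```

View pics/p6.png

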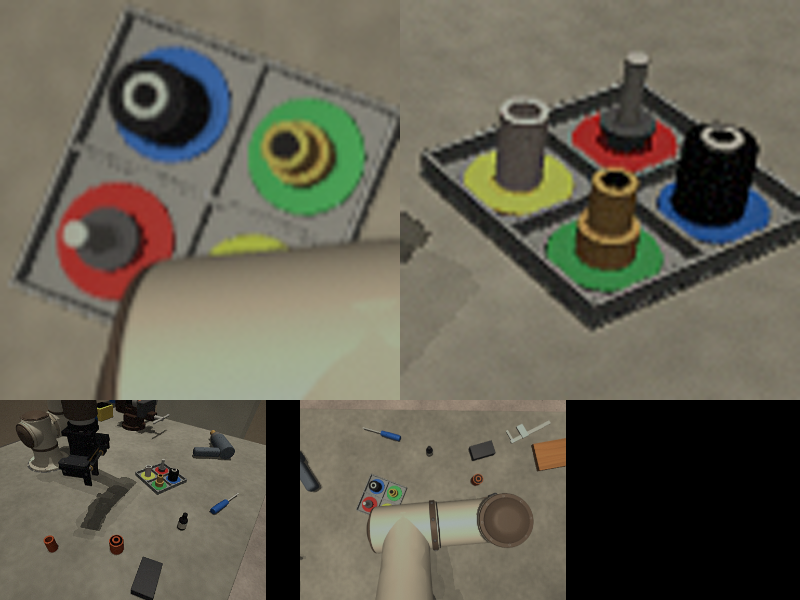

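All four parts stand upright on their pads and both rusty parts are untouched. The bushing sits about 3 mm off the middle of blue by both cameras. There's plenty of time, so I'll mend it.

Request:
{"op": "step_arm", "data": {
  "linear": [
    [-38, 39, 0],
    [-38, 39, 0],
    [-38, 40, 0],
    [-38, 40, 0],
    [-38, 40, 0],
    [-38, 39, 0],
    [-37, 39, 0],
    [0, 0, 40],
    [0, 0, 0],
    [0, 0, 0]
  ],
  "delta_rot": [
    [0, 0, 0],
    [0, 0, 0],
    [0, 0, 0],
    [0, 0, 0],
    [0, 0, 0],
    [0, 0, 0],
    [0, 0, 0],
    [0, 0, 0],
    [0, 0, 0],
    [0, 0, 0]
  ],
  "grip": [60, 60, 60, 60, 60, 60, 60, 60, 60, 60]
}}

```text
time_s: 30.68
tcp_pos: [0.5825, 0.2576, 0.1186]
ee_rot: [[-0.898, -0.441, 0.001], [-0.441, 0.898, -0.0], [-0.001, -0.001, -1.0]]
wrist_force: [0.8, 0.1, 0.5]
gripper_width: 0.688
gripper_force: 0.0
```

Request:
{"op": "step_arm", "data": {
  "linear": [
    [0, 0, 0],
    [0, 0, 0]
  ],
  "delta_rot": [
    [0, 0, 0],
    [0, 0, 0]
  ],
  "grip": [60, 60]
}}

```text
time_s: 30.92
tcp_pos: [0.5829, 0.2569, 0.1191]
ee_rot: [[-0.899, -0.439, 0.002], [-0.439, 0.899, 0.001], [-0.002, 0.0, -1.0]]
wrist_force: [-1.0, 0.4, 0.0]
gripper_width: 0.694
gripper_force: 0.0
```

Request:
{"op": "step_arm", "data": {
  "linear": [
    [0, 1, 35],
    [0, 0, 35],
    [0, 0, 16],
    [0, 0, 6],
    [0, 0, 0],
    [0, 0, 0],
    [0, 0, 0],
    [0, 0, 0],
    [0, 0, 0]
  ],
  "delta_rot": [
    [0, 0, 0],
    [0, 0, 0],
    [0, 0, 0],
    [0, 0, 0],
    [0, 0, 0],
    [0, 0, 0],
    [0, 0, 0],
    [0, 0, 0],
    [0, 0, 0]
  ],
  "grip": [60, 60, 60, 60, 60, 35, 35, 35, 35]
}}

```text
time_s: 32.05
tcp_pos: [0.5824, 0.258, 0.0265]
ee_rot: [[-0.898, -0.439, 0.001], [-0.439, 0.898, 0.001], [-0.001, -0.0, -1.0]]
wrist_force: [-0.7, -1.2, 4.8]
gripper_width: 0.492
gripper_force: 30.0
```

Request:
{"op": "step_arm", "data": {
  "linear": [
    [0, 0, -4],
    [-3, 0, 0],
    [0, 0, 0],
    [0, 0, 3],
    [0, 0, 1],
    [0, 0, 0],
    [0, 0, 0]
  ],
  "delta_rot": [
    [0, 0, 0],
    [0, 0, 0],
    [0, 0, 0],
    [0, 0, 0],
    [0, 0, 0],
    [0, 0, 0],
    [0, 0, 0]
  ],
  "grip": [35, 35, 35, 35, 35, 35, 35]
}}

```text
time_s: 32.92
tcp_pos: [0.5846, 0.2592, 0.0265]
ee_rot: [[-0.898, -0.44, 0.0], [-0.44, 0.898, -0.0], [-0.0, -0.0, -1.0]]
wrist_force: [-2.9, -1.0, 5.7]
gripper_width: 0.499
gripper_force: 30.0
```

Request:
{"op": "step_arm", "data": {
  "linear": [
    [0, 0, 0],
    [0, 0, 0],
    [0, 0, 0],
    [0, 0, -20],
    [0, 0, -40],
    [0, 0, -50],
    [0, 0, -30]
  ],
  "delta_rot": [
    [0, 0, 0],
    [0, 0, 0],
    [0, 0, 0],
    [0, 0, 0],
    [0, 0, 0],
    [0, 0, 0],
    [0, 0, 0]
  ],
  "grip": [60, 60, 60, 60, 60, 60, 60]
}}

```text
time_s: 33.8
tcp_pos: [0.5855, 0.2596, 0.1683]
ee_rot: [[-0.898, -0.44, 0.003], [-0.44, 0.898, 0.002], [-0.004, 0.0, -1.0]]
wrist_force: [0.2, -0.2, -0.1]
gripper_width: 0.688
gripper_force: 0.0
```

Request:
{"op": "step_arm", "data": {
  "linear": [
    [35, -45, 0],
    [35, -45, 0],
    [35, -45, 0],
    [35, -45, 0],
    [35, -45, 0],
    [35, -45, 0],
    [30, -45, 0],
    [25, -45, 0],
    [0, 0, 0],
    [0, 0, 0]
  ],
  "delta_rot": [
    [0, 0, 0],
    [0, 0, 0],
    [0, 0, 0],
    [0, 0, 0],
    [0, 0, 0],
    [0, 0, 0],
    [0, 0, 0],
    [0, 0, 0],
    [0, 0, 0],
    [0, 0, 0]
  ],
  "grip": [60, 60, 60, 60, 60, 60, 60, 60, 60, 60]
}}

```text
time_s: 35.05
tcp_pos: [0.5045, -0.1807, 0.1653]
ee_rot: [[-0.899, -0.439, -0.0], [-0.439, 0.899, 0.0], [0.0, 0.0, -1.0]]
wrist_force: [-0.3, 0.3, -0.6]
gripper_width: 0.687
gripper_force: 0.0
```

```bash
python3 - <<'E'
from h import *
t=capture('top');c=capture('scene');s=sense();print(s['tcp_pos'])
a,b=np.array(t['img']),np.array(c['img'])
o=np.hstack([cv2.resize(a[140:240,105:205],(400,400),interpolation=2),cv2.resize(b[100:200,255:355],(400,400),interpolation=2)])
cv2.imwrite('pics/p7.png',o[:,:,::-1])
E
```

```text
[ 0.50480919 -0.17984294  0.16549695]
```

View pics/p7.png

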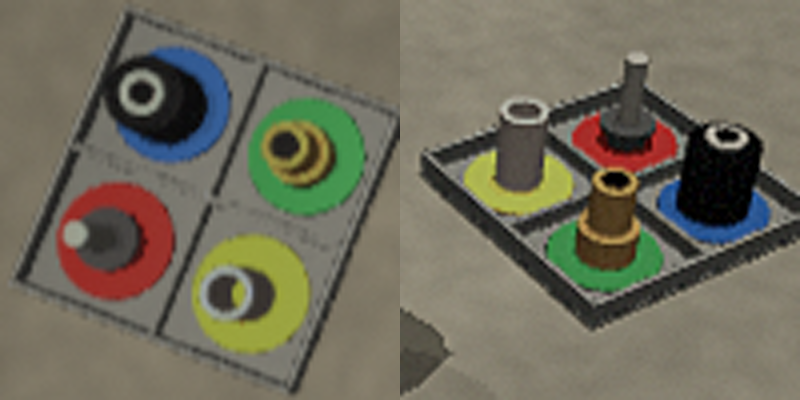

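The view shows all four parts upright and well placed, with the bushing ring now at (141,93)/4 in the top crop and (727,134)/4 in the scene crop. I'll check the numbers and hand in.

```bash
python3 - <<'E'
from h import *
from station import finish_job
t=capture('top');c=capture('scene')
f=lambda x,y:(105+x/4-.4,140+y/4-.4)
g=lambda x,y:(255+(x-400)/4-.4,100+y/4-.4)
for n,a,b,z in(('bushing',(141,93),(727,134),.057),('sleeve',(226,292),(523,111),.057),('adaptor',(286,145),(615,181),.057),('bolt',(75,234),(637,60),.067)):
    print(n,(at(t,f(*a),z)*1000).round(1),(at(c,g(*b),z)*1000).round(1))
print(finish_job())
E
```

```text
bushing [583.4 259.2] [583.8 261.5]
sleeve [477.7 207.8] [478.3 206.6]
adaptor [557.  179.4] [557.8 180. ]
bolt [506.  286.5] [508.4 284.3]
the job is handed in; nothing more can be done
None
```

All four good parts stand upright on their pads, each within about 3 mm of the middle by camera. The rusty bushing and sleeve were not touched, and the job was handed in at about 35 s.

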